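Switch the isolator off and hold its cover hovering over the screw holes

TASK

Turn the isolator's knob anticlockwise from ON until it snaps home in OFF, its bar along the box. Then take the loose cover by its hood and hold it level about a centimetre above the open box, the knob standing up through its slot and its four screw holes over the threaded holes in the box's corners, touching neither box nor knob, so that the earth lead can still be connected underneath. Finish while still holding it there; do not set it down, and leave the other things on the bench where they lie.

Things in the scene. Friction and masses are not known exactly. Their poses are not given: they have to be found in the camera images.
- isolator_box: open grey isolator box 110 (x) x 140 (y) mm, 60 deep, 4 mm walls, on a steel plate 130 x 176 x 8 mm fixed to the bench. Origin: centre of the plate's underside, on the bench; x across the box, away from the robot at yaw 0, y along its long side, z up. Rim at z = 68 mm; corner bosses with threaded holes flush with it. Knob axis at (0, -14) mm; glands stick out 21 mm at +x. Yaw within 0.35 rad of 0
- switch_knob (a joint): turn of the knob, rad: 0 = ON, bar across the box (along box x); 1.571 = OFF, bar along the box's long side (y). Turns anticlockwise seen from above, with stops at 0 and 1.571. A spring holds it at either end: up to 0.25 N m to start it, none at the middle (0.785), where friction may leave it standing; let go beyond 1.0 it snaps to 1.571 by itself
- knob_top (a point): centre of the top face of the black bar knob, on its upright turning axis, 118 mm above the bench. The bar is 40 mm long, 10 mm thick and 26 mm tall (24 to 50 mm above the rim), on a neck of 18 mm diameter; grip it from above across its thickness. The point turns with the knob: its x runs along the bar
- cover: the box's grey metal cover, about 0.26 kg, loose on the bench, right way up: flange 110 (x) x 140 (y) mm, 4 mm thick, with a straight-sided hood in its middle, 56 mm (x) x 96 mm (y), its top 28 mm above the flange's underside. Origin: centre of the flange's underside; z up. Grip the hood across its 56 mm. Yaw within 0.55 rad of 0; on the box its x and y run along the box's, not turned end for end
- slot_mid (a point): middle of the slot in the cover's hood, at (0, -14, 28) mm in the cover's frame. The slot, 22 mm (x) x 52 mm (y), goes through the 3 mm top; the hood is hollow and open below. It belongs round the knob: fitted, the knob in OFF stands 22 mm above the hood's top; in ON its bar is stopped by the slot's edges
- thread_0 (a point): centre of the mouth of the near right threaded hole of the box, at (-43, -58, 68) mm in the box's frame
- thread_1 (a point): centre of the mouth of the far right threaded hole of the box, at (+43, -58, 68) mm in the box's frame
- thread_2 (a point): centre of the mouth of the far left threaded hole of the box, at (+43, +58, 68) mm in the box's frame
- thread_3 (a point): centre of the mouth of the near left threaded hole of the box, at (-43, +58, 68) mm in the box's frame
- hole_0 (a point): centre of the near right screw hole of the cover, on the flange's underside, at (-43, -58, 0) mm in the cover's frame; belongs over thread_0
- hole_1 (a point): centre of the far right screw hole of the cover, on the flange's underside, at (+43, -58, 0) mm in the cover's frame; belongs over thread_1
- hole_2 (a point): centre of the far left screw hole of the cover, on the flange's underside, at (+43, +58, 0) mm in the cover's frame; belongs over thread_2
- hole_3 (a point): centre of the near left screw hole of the cover, on the flange's underside, at (-43, +58, 0) mm in the cover's frame; belongs over thread_3
- driver_red: bystander: screwdriver with a red handle, 165 mm long, lying flat in front of the work; origin at the middle of its underside
- tape_black: bystander: roll of black tape, 62 mm across, 19 mm tall, lying flat; origin at the middle of its underside
- notebook: bystander: white spiral notebook, 148 x 109 mm, 15 mm thick, lying flat at the back left; origin at the middle of its underside

How it is judged:
By the outcome, as a careful person would: the job done as asked, in the order asked, and still so for the second after the job is handed in, while the arm keeps its last pose, push and grip.
It also fails if it takes over 46 s, if anything falls off the work surface, if the arm or the gripper's body presses on something with over 40 N, if the wrist force passes 120 N, or if a joint passes its speed limit or range.

ROBOT

A 6-joint arm with a two-finger parallel gripper is mounted at the origin on a cart in front of the work surface, level with it; the furniture and walls round the work are solid. World frame = base frame: x ahead of the robot, y to its left, z up, the work surface at z = 0. Lengths are in m, angles in degrees, forces in N, time in s.
With the tool pointing down it reaches from about 0.4 to 0.825 m from the base axis. Payload 7 kg.
Tool frame: the origin (TCP) lies midway between the tips of the shut fingers; the grasp point (between the pads) lies 19 mm behind it; z points along the fingers, y is the line along which they close (so a half turn about z gives the same grasp; the last joint's range is limited). The gripper opens to 88 mm and grips with 3 to 60 N. Pads are 19 mm wide; open, the fingers measure 130 mm over their backs; the gripper's body (78 mm by 193 mm) begins 47 mm behind the grasp point.
Start: joints at [-46.69, 20.546, 0.682, 0, -70.136, -16.507], TCP at [0.304, -0.602, 0.193] pointing down, gripper open.
Joint ranges: [-176.03, 176.03], [-82.01, 121.73], [-58.28, 71.71], [-173.87, 95.51], [-174.79, -0.11], [-173.66, 173.66]. Speed limits (degrees/s): [136.94, 136.94, 172.46, 180, 180, 180].

INTERFACE

Orientations are given as [roll, pitch, yaw] about the fixed x, y, z axes, in that order (R = Rz(yaw) Ry(pitch) Rx(roll)).
In Python, from plant import r gives the robot as it stands.
- The arm moves only by the tool carry_out, never from a script. Its argument "deltas" is a list of rows, each a list of 3 entries, a list of its own where there are three numbers: the opening, from 0 (shut) to 1 (fully open), then the shift along the tool's x, y, z in mm, then the turn, a rotation vector about the tool's x, y, z in rad. In form: [[gripper, [tx, ty, tz], [rx, ry, rz]], ...]. A call has 1 to 12 rows; each row is the pose to reach, as a shift and turn from the pose commanded when the call began, along the tool's axes at that moment; what a row does not reach only later rows make up. A row lasts 1/10 s, in which the tool goes at most 50 mm and 8.59 degrees, less where a joint would pass 70% of its speed; a pose out of reach is approached as far as the arm can. A call with a gripper value outside its range is refused whole. The fingers move at their own pace and stop on an object; "squeeze" is the grip in N (left out, the last holds). Time passes only in rows, so rows that repeat a pose let the fingers close. It gives the time, the measured TCP pose, the force, the opening and the grip force at its end, in the units of the state.
- r.get_state(): the state, without advancing time (a new reading comes with each control period).
- r.capture(name): name is "scene" or "top"; returns (picture, depth): 420x560x3 uint8, red, green, blue; 420x560 float32, m along the optical axis (not along the pixel's ray), 0 where there is no reading.
- r.get_calibration(name): a dict with "fov_y" (degrees; the focal length in pixels is half the picture's height over the tangent of half this angle, whatever the lens; pixels are square), "cx", "cy" (the principal point, pixels), "distortion" ([k1, k2, p1, p2, k3] as OpenCV has them; the pictures are not rectified), "view" (4x4, takes a point from world to camera coordinates). Camera axes: x right, y down, z forward; pixel columns grow to the right and rows downward; lengths in m; the calibration is good to about 2 mm. A picture is of the moment at which its call begins. get_calibration takes no time and is no camera call.
- r.close_job(): hands the job in; it is judged then, once.
The state is a dict: "time_s": time; "joints": joint angles; "qd": joint speeds; "joint_torque": joint torques, N m; "tcp_pos": TCP position; "eef_rot": TCP orientation; "contact_force": force on the tool from outside, world axes, zero at the start; "moment": the same for the moment, N m; "gripper_width": finger opening in m; "gripper_force": force on a finger pad.
Only numpy, scipy, OpenCV 4.12 (cv2) and the standard library are available. Lean on these libraries where they do the work, as an engineer would, in place of code of your own. Each camera call takes 0.05 s, during which the arm holds its last target. There are 200 camera calls.

## Working session

There is one attempt and no reset: what is moved stays moved. The work goes in short steps, Python scripts to look and compute and a tool call to move; the robot and the scene stay as the last step left them, time stands still between calls to the robot, and variables do not carry over. Pictures are saved under pics/ and viewed, at most 10 in all, crops included, and the job is handed in when it is done.

Besides the shell and the picture viewer there is one more tool, called after "Request:" as name(argument=value, ...) on one line, values as JSON. carry_out: Moves the arm, as the interface text tells. Its arguments: {"type":"object","properties":{"deltas":{"type":"array"},"squeeze":{"type":"number"}},"required":["deltas"]}

```bash
mkdir -p pics; ls; python3 - <<'E'
from plant import r
import cv2,numpy as np
for n in("scene","top"):
    p,d=r.capture(n); cv2.imwrite(f"pics/{n}0.png",p[:,:,::-1]); np.savez(f"{n}0.npz",p=p,d=d); c=r.get_calibration(n); print(n,c, (d>0).mean())
print(r.get_state())
E
```

```text
pics
scene {'fov_y': 49.66322882165202, 'cx': 279.7449750556986, 'cy': 219.6275125663425, 'distortion': array([-0.0553409,  0.       ,  0.       ,  0.       ,  0.       ]), 'view': array([[-0.89388606, -0.44823738, -0.00713852,  0.52167593],
       [-0.33394309,  0.67641229, -0.65646662,  0.17620812],
       [ 0.29908146, -0.58442251, -0.75432129,  1.01001352],
       [ 0.        ,  0.        ,  0.        ,  1.        ]])} 0.9958163265306123
top {'fov_y': 42.091388328897075, 'cx': 280.5949465080917, 'cy': 210.59044301261733, 'distortion': array([0.0672335, 0.       , 0.       , 0.       , 0.       ]), 'view': array([[-0.01894832, -0.99947032, -0.02645818,  0.09584626],
       [-0.99655759,  0.02101605, -0.08019536,  0.53135836],
       [ 0.08070892,  0.02484753, -0.99642795,  1.05214505],
       [ 0.        ,  0.        ,  0.        ,  1.        ]])} 0.9960076530612245
{'time_s': 0.1, 'joints': array([-4.66939822e+01,  2.05886697e+01,  6.38646635e-01, -1.81250734e-02,
       -7.01354066e+01, -1.65057807e+01]), 'qd': array([-0.02712908, -0.10130196,  0.02547547,  0.06468502, -0.03847007,
        0.10563924]), 'joint_torque': array([-1.32003886e-03, -5.84163237e+01,  2.93753332e+01,  7.01544419e+00,
        1.02435448e-02, -8.16376291e-05]), 'tcp_pos': array([ 0.30408565, -0.6020762 ,  0.19229722]), 'eef_rot': array([ 1.79913249e+02, -7.93653781e-03, -1.53205928e+02]), 'contact_force': array([ 0.20027916,  0.29429998, -0.83935693]), 'moment': array([ 0.04127982, -0.04222789, -0.00174826]), 'gripper_force': 0.0, 'gripper_width': 0.08792372262636639}
```

View pics/top0.png

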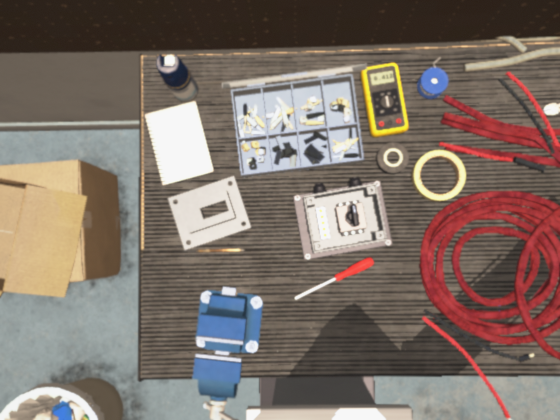

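View pics/scene0.png

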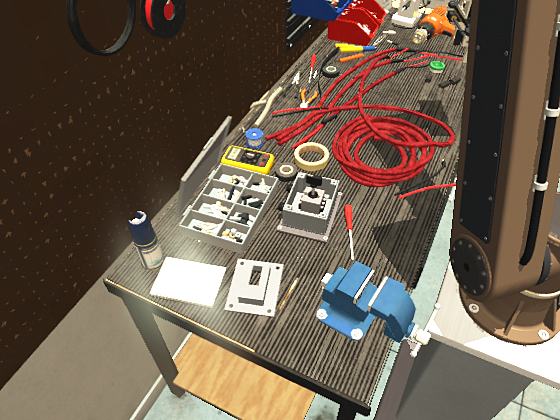

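The top view shows the cover at about (209,213), the box at (344,220) with its knob at about (352,213), and the screwdriver at (335,280). The notebook is at the back left. The scene view shows the same layout, with the vise at (365,300) in front of the cover.

```bash
cat > h.py <<'E'
import numpy as np,cv2
from plant import r
def K(c,h=420):
    f=h/2/np.tan(np.radians(c['fov_y'])/2); return np.array([[f,0,c['cx']],[0,f,c['cy']],[0,0,1.]])
def rays(c,uv):
    n=cv2.undistortPoints(np.float64(uv).reshape(-1,1,2),K(c),c['distortion'])[:,0]
    return np.c_[n,np.ones(len(n))]
def cloud(c,d):
    v,u=np.mgrid[:420,:560]; n=rays(c,np.c_[u.ravel(),v.ravel()])*d.reshape(-1,1)
    V=c['view']; return ((n-V[:3,3])@V[:3,:3]).reshape(420,560,3)
def plane(c,uv,z):
    V=c['view']; o=-V[:3,:3].T@V[:3,3]; w=rays(c,uv)@V[:3,:3]
    return o+w*((z-o[2])/w[:,2:])
def proj(c,X):
    V=c['view']; return cv2.projectPoints(np.float64(X).reshape(-1,1,3),cv2.Rodrigues(V[:3,:3])[0],V[:3,3],K(c),c['distortion'])[0][:,0]
E
python3 - <<'E'
from h import *
c=r.get_calibration("top"); s=np.load("top0.npz"); P=cloud(c,s['d']); p=s['p']
z=P[...,2]
print("bench z", np.median(z[280:370,150:190]), z[300:340,150:190].std())
def rect(m,name):
    m=m.astype(np.uint8); n,l,st,ce=cv2.connectedComponentsWithStats(m)
    i=1+np.argmax(st[1:,4]); q=P[l==i][:,:2].astype(np.float32)
    print(name,st[i],cv2.minAreaRect(q*1000),'medz',np.median(P[l==i][:,2]))
R=lambda a,b,e,f:(lambda m:(m.__setitem__((slice(a,b),slice(e,f)),True),m)[1])(np.zeros((420,560),bool))
B=R(170,270,285,400);C=R(170,255,160,255)
rect(B&(z>.055)&(z<.08),"rim"); rect(B&(z>.1),"knob")
rect(C&(z>.018)&(z<.04),"hood")
np.set_printoptions(linewidth=250)
print((z[185:245:3,165:255:4]*1000).round().astype(int))
a=cv2.resize(p[165:270,150:400],(800,336),interpolation=cv2.INTER_CUBIC)
b=cv2.resize(np.clip(z[165:270,150:400]*2000,0,255).astype(np.uint8),(800,240))
cv2.imwrite("pics/c1.png",np.vstack([a[:,:,::-1],cv2.cvtColor(b,8)]))
c2=r.get_calibration("scene");s2=np.load("scene0.npz")
cv2.imwrite("pics/c2.png",cv2.resize(s2['p'][165:325,215:345,::-1],(488,600),interpolation=cv2.INTER_CUBIC))
E
```

```text
bench z 0.00011695753159311486 0.06108616526120237
rim [303 183  84  70 918] ((514.0283203125, -35.331321716308594), (110.15919494628906, 139.8656768798828), 8.743144035339355) medz 0.06844110483914306
knob [350 204  10  22 143] ((515.8822021484375, -49.12000274658203), (38.84605026245117, 10.156052589416504), 8.325285911560059) medz 0.11782602561148237
hood [ 180  191   56   42 1133] ((534.2343139648438, 229.1529083251953), (56.47977828979492, 96.02997589111328), 17.72991371154785) medz 0.02913001211993047
[[   3    4    3    2    3    0    2    1    0    4    5    9    5    4    1    6    0    3   -4   -1    0   -3    1]
 [   4    2    2    2    2    1    2    1    5    7    6    3    6    5    7    1    4 1094    5   -3    0   -4    0]
 [  -2    0   -2    1    0    1    7    7    4   10    8    4    6    8    8   31    6    8    5    2    2   -2   -1]
 [  -1   -3   -2   -4    6    4    6    5   10    6    7    4   10   30   29   30    6    7    5    6    3    0   -2]
 [   1   -3    2    9    6    6    6    7    7    4    7   30   28   32   28   30    4    5    5   -6   -5   -1   -
[... 1073 characters left out ...]
 -1    1    2    8    8   32   27   26   30   28    4    2    9    3    4    4    5    5    3    6    6   -1]
 [   2   -1    3   -1    6    2   31   26   23    3    7    3    7    6    7    6    7    6    6    5    1    1    3]
 [  -3 1094   -1   -2    4    5    3    3    7    4    2    5    6    3    5    6    6    3   -1    0    5    0    1]
 [   1    1    1    5    4    5    5    4    3    5   12    5    6    3    6   -1   -1   -1   -3   -2    3    1   -2]
 [   2    2    2    4    4    8    4    2    5    3    4    7    7    5    1    0    4    1   -2    2    2    3   -3]
 [   5    0    2    0    9    4    2    7    6    7    3    0    1    0    0    2    0    0    0    4    3   -1    3]]
```

View pics/c1.png

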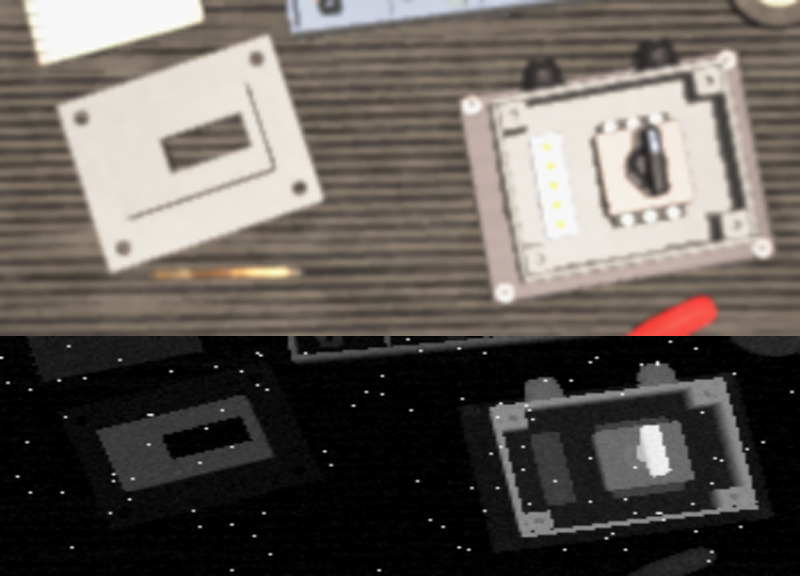

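View pics/c2.png

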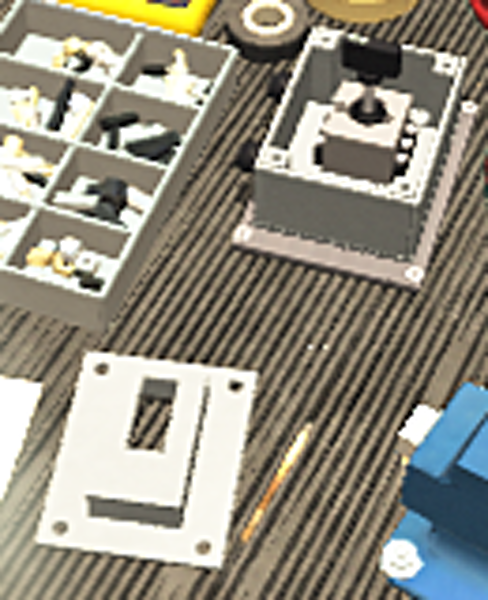

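Both fits agree to within a millimetre. The box centre is at (514.0, -35.3) mm with yaw 8.7°, the knob at (516, -49), and the cover at (534.2, 229.2) with yaw 17.7°. I'll go to the knob now, with tool yaw -171.4°.

```bash
cat > d.py <<'E'
# usage: d.py x y z yaw (mm, deg, tool straight down): shift/turn from the measured pose
import sys,numpy as np
from scipy.spatial.transform import Rotation as Ro
from plant import r
s=r.get_state(); x,y,z,w=map(float,sys.argv[1:5])
A=Ro.from_euler('xyz',s['eef_rot'],degrees=True); B=Ro.from_euler('xyz',[180,0,w],degrees=True)
np.set_printoptions(suppress=True,precision=3)
print('t',s['time_s'],'pos',s['tcp_pos']*1000,'rot',s['eef_rot'],'w',s['gripper_width'],'F',s['contact_force'])
print('shift',A.inv().apply(np.array([x,y,z])-s['tcp_pos']*1000),'turn',(A.inv()*B).as_rotvec())
E
python3 d.py 516 -49.1 180 -171.4
```

```text
t 0.1 pos [ 304.086 -602.076  192.297] rot [ 179.913   -0.008 -153.206] w 0.08792372262636639 F [ 0.2    0.294 -0.839]
shift [-438.437  398.058   12.839] turn [ 0.001 -0.     0.318]
```

Request:
carry_out(deltas=[[1,[-15,13,0],[0,0,0.02]],[1,[-44,40,0],[0,0,0.06]],[1,[-74,67,0],[0,0,0.1]],[1,[-110,99,1],[0,0,0.14]],[1,[-146,132,2],[0,0,0.17]],[1,[-182,165,3],[0,0,0.2]],[1,[-218,198,4],[0,0,0.23]],[1,[-254,231,5],[0,0,0.26]],[1,[-290,264,6],[0,0,0.29]],[1,[-326,297,8],[0,0,0.318]],[1,[-362,329,10],[0,0,0.318]],[1,[-390,355,12],[0,0,0.318]]])

```text
time_s: 1.3
tcp_pos: [0.4928, -0.1073, 0.1811]
eef_rot: [180.0, 0.0, -171.4]
contact_force: [-0.0, 0.4, -1.2]
gripper_width: 0.0877
gripper_force: 0.0
```

```bash
python3 d.py 516 -49.1 97 -171.4
```

```text
t 1.3 pos [ 492.8   -107.327  181.099] rot [ 179.992    0.014 -171.365] w 0.08767179833128601 F [-0.021  0.445 -1.166]
shift [-31.659  54.072  84.115] turn [0.    0.    0.001]
```

Request:
carry_out(deltas=[[1,[-10,18,0],[0,0,0]],[1,[-20,36,0],[0,0,0]],[1,[-29,50,0],[0,0,0]],[1,[-32,54,0],[0,0,0]],[1,[-32,54,0],[0,0,0]],[1,[-32,54,0],[0,0,0]]])

```text
time_s: 1.9
tcp_pos: [0.5156, -0.0521, 0.181]
eef_rot: [-180.0, -0.0, -171.4]
contact_force: [-0.0, 0.7, -0.7]
gripper_width: 0.0877
gripper_force: 0.0
```

```bash
python3 d.py 516 -49.1 97 -171.4
```

```text
t 1.9 pos [515.63  -52.055 180.971] rot [-179.998   -0.032 -171.435] w 0.08766880392990754 F [-0.027  0.711 -0.7  ]
shift [-0.853  2.87  83.97 ] turn [-0.    -0.001 -0.001]
```

Now I'll descend over the knob and close gently first, to see where it centres.

Request:
carry_out(deltas=[[1,[-1,3,25],[0,0,0]],[1,[-1,3,50],[0,0,0]],[0.6,[-1,3,72],[0,0,0]],[0.4,[-1,3,83],[0,0,0]],[0.0,[-1,3,83],[0,0,0]],[0.0,[-1,3,83],[0,0,0]],[0.0,[-1,3,83],[0,0,0]],[0.0,[-1,3,83],[0,0,0]],[0.0,[-1,3,83],[0,0,0]],[0.0,[-1,3,83],[0,0,0]]], squeeze=10)

```text
time_s: 2.9
tcp_pos: [0.5167, -0.0484, 0.0986]
eef_rot: [180.0, 0.0, -171.4]
contact_force: [-0.2, -0.3, -0.3]
gripper_width: 0.0289
gripper_force: 0.0
```

```bash
python3 d.py 516 -49.1 97 -171.4
```

```text
t 2.9 pos [516.71  -48.379  98.586] rot [ 179.996    0.043 -171.411] w 0.02892028459813825 F [-0.226 -0.303 -0.295]
shift [ 0.811 -0.607  1.586] turn [ 0.     0.001 -0.   ]
```

Request:
carry_out(deltas=[[0,[0.5,-0.5,1.5],[0,0,0]],[0,[0.5,-0.5,1.5],[0,0,0]],[0,[0.5,-0.5,1.5],[0,0,0]],[0,[0.5,-0.5,1.5],[0,0,0]],[0,[0.5,-0.5,1.5],[0,0,0]],[0,[0.5,-0.5,1.5],[0,0,0]]], squeeze=10)

```text
time_s: 3.5
tcp_pos: [0.5161, -0.049, 0.0966]
eef_rot: [-180.0, -0.0, -171.4]
contact_force: [0.4, -0.9, 0.0]
gripper_width: 0.0001
gripper_force: 0.0
```

```bash
python3 d.py 516 -49.1 97 -171.4
```

```text
t 3.5 pos [516.051 -49.04   96.628] rot [-179.999   -0.006 -171.417] w 0.00011498293290886162 F [ 0.373 -0.937  0.039]
shift [ 0.059 -0.052 -0.372] turn [-0. -0. -0.]
```

The fingers closed fully on nothing, so I'll look.

```bash
python3 - <<'E'
from h import *
ims=[]
for n,(a,b,e,f) in dict(top=(150,290,270,410),scene=(120,260,240,380)).items():
    p,d=r.capture(n); c=r.get_calibration(n); t=r.get_state()['tcp_pos']; print(n,proj(c,[t,[.516,-.049,.118],[.516,-.049,.15]]))
    np.savez(n+"1.npz",p=p,d=d)
    ims.append(cv2.resize(p[a:b,e:f,::-1],(400,400),interpolation=cv2.INTER_CUBIC))
cv2.imwrite("pics/k1.png",np.hstack(ims))
E
```

```text
top [[353.27441064 215.11749106]
 [354.53069094 214.31287869]
 [356.54483649 212.95199126]]
scene [[312.80979748 182.077932  ]
 [313.24230841 175.7950269 ]
 [313.88598223 166.00820339]]
```

View pics/k1.png

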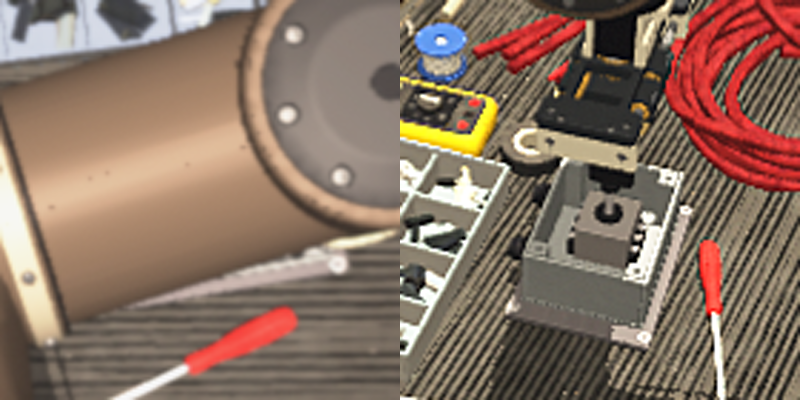

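The top view is blocked by the arm. In the scene crop the gripper's lower end is near (590,160), just behind or at the knob. I'll check the scene depth numerically.

```bash
python3 - <<'E'
from h import *
np.set_printoptions(linewidth=250)
c=r.get_calibration("scene")
for k in (0,1):
    s=np.load(f"scene{k}.npz");P=cloud(c,s['d'])*1000
    print(k)
    for v in range(150,206,3): print(v,' '.join("%4d,%4d,%3d"%tuple(P[v,u]) for u in range(292,335,4)))
s=np.load("scene1.npz")['p']
cv2.imwrite("pics/k2.png",cv2.resize(s[130:220,260:360,::-1],(660,594),interpolation=cv2.INTER_CUBIC))
E
```

```text
0
150  662,-238,  1  640,-217, 24  634,-233, 15  626,-246,  8  619,-258,  2  608,-262,  2  596,-264,  5  582,-259, 14  567,-253, 24  567,-289, -2  540,-245, 40
153  657,-227,  0  636,-209, 21  634,-233,  3  626,-245, -2  615,-249, -1  603,-251,  1  593,-257,  0  582,-263,  0  563,-243, 22  552,-246, 24  551,-280,  0
156  651,-216, -1  629,-195, 23  629,-224,  1  619,-229,  0  610,-238, -2  597,-238,  1  589,-250, -3  578,-253, -1  557,-229, 24  547,-235, 23  546,-269, -1
159  644,-200,  2  624,-185, 21  614,-190, 22  616,-223, -4  605,-227, -3  593,-229,  0  583,-235, -1  574,-245, -5  552,-219, 23  551,-250,  0  540,-252,  2
162  642,-197, -5  624,-184, 11  607,-175, 25  598,-182, 23  587,-186, 24  577,-191, 24  568,-197, 23  557,-199, 25  549,-211, 19  547,-241, -3  537,-245, -2
165  625,-160, 18  625,-188, -3  607,-176, 13  595,-176, 18  584,-179, 20  573,-182, 22  565,-191, 17  556,-201, 13  549,-213,  6  541,-225,  0  530,-228,  2
168  619,-148, 19  611,-157, 16  608,-179,  0  594,-174,  9  583,-178, 10  573,-183, 10  564,-192,  5  556,-202,  1  548,-213, -4  537,-217, -3  527,-
[... 4207 characters left out ...]
508, -57, 57  501, -67, 50  494, -76, 46  493,-107, 18  477, -91, 40
195  564, -32, 43  568, -66, 11  558, -71, 10  533, -39, 51  523, -41, 53  514, -44, 55  504, -47, 57  497, -56, 52  500, -97, 13  490, -99, 15  476, -90, 30
198  565, -36, 28  562, -53, 14  546, -43, 30  529, -28, 52  520, -33, 52  510, -37, 52  501, -40, 54  493, -47, 51  491, -72, 29  488, -95,  8  461, -46, 67
201  564, -34, 19  558, -46, 11  542, -34, 30  526, -23, 48  516, -24, 51  506, -28, 52  497, -32, 52  489, -38, 50  486, -62, 29  482, -80, 14  458, -38, 65
204  563, -32, 10  553, -35, 12  537, -25, 29  525, -23, 37  515, -24, 40  504, -24, 45  495, -27, 47  488, -38, 40  484, -58, 22  479, -74,  9  459, -46, 46
```

View pics/k2.png

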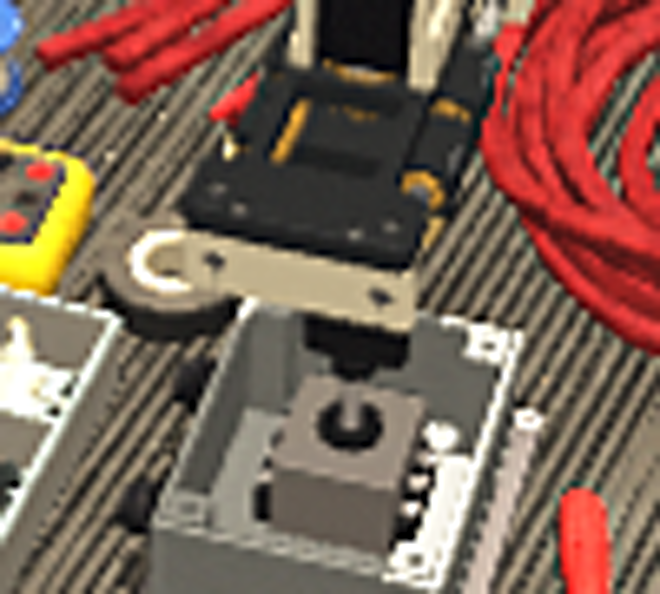

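By depth, the knob is untouched: its points are unchanged at z 88–118. No finger is visible in front of it, so the closed fingers must really be above the knob. I'll raise the arm and yaw 90° so the narrow side of the gripper faces the scene camera, then measure where the fingertips are.

Request:
carry_out(deltas=[[0,[0,0,-30],[0,0,0]],[0,[0,0,-60],[0,0,-0.14]],[0,[0,0,-80],[0,0,-0.28]],[0,[0,0,-90],[0,0,-0.42]],[0,[0,0,-90],[0,0,-0.56]],[0,[0,0,-90],[0,0,-0.7]],[0,[0,0,-90],[0,0,-0.85]],[0,[0,0,-90],[0,0,-1.0]],[0,[0,0,-90],[0,0,-1.15]],[0,[0,0,-90],[0,0,-1.3]],[0,[0,0,-90],[0,0,-1.45]],[0,[0,0,-90],[0,0,-1.571]]])

```text
time_s: 4.8
tcp_pos: [0.516, -0.0491, 0.1866]
eef_rot: [180.0, 0.0, -81.1]
contact_force: [-0.6, 0.1, 0.4]
gripper_width: 0.0006
gripper_force: 0.0
```

```bash
python3 - <<'E'
from h import *
p,d=r.capture("scene"); c=r.get_calibration("scene"); t=r.get_state()['tcp_pos']; print(t*1000,proj(c,[t,t+[0,0,.019],t+[0,0,.066]]), r.get_state()['eef_rot'])
np.savez("scene2.npz",p=p,d=d)
P=cloud(c,d)*1000
for v in range(130,190,3): print(v,' '.join("%4d,%4d,%3d"%tuple(P[v,u]) for u in range(295,335,4)))
cv2.imwrite("pics/k3.png",cv2.resize(p[60:210,230:390,::-1],(640,600),interpolation=cv2.INTER_CUBIC))
E
```

```text
[516.0630999  -49.03445398 186.65229356] [[314.63771181 154.24162396]
 [315.05174424 147.91036601]
 [316.12212076 131.49442061]] [-1.79999500e+02 -4.59432425e-04 -8.07016857e+01]
130  696,-331, -1  676,-318, 14  670,-333,  6  532, -35,260  523, -36,262  514, -38,264  505, -39,266  497, -40,268  479, -17,291  594,-377,  1
133  685,-308,  6  674,-313,  6  671,-336, -7  532, -36,251  523, -37,253  515, -40,254  504, -38,260  496, -41,260  598,-354,  5  591,-371, -4
136  681,-299,  3  672,-309, -1  661,-314,  0  639,-294, 21  523, -37,245  515, -41,245  505, -41,248  496, -41,252  595,-348, -1  582,-347,  3
139  676,-289,  0  668,-301, -5  643,-273, 23  639,-296,  8  522, -38,237  514, -41,237  503, -37,244  501, -57,230  590,-336, -2  580,-344, -5
142  669,-275,  1  649,-258, 21  643,-274, 11  638,-292,  0  521, -34,231  514, -42,228  504, -41,232  594,-313,  1  585,-323, -3  572,-325,  0
145  653,-238, 23  641,-241, 25  632,-251, 21  622,-255, 22  611,-259, 23  513, -39,222  503, -38,226  590,-306, -3  579,-310, -3  567,-310,  1
148  655,-245,  5  635,-227, 26  630,-245, 15  619,-249, 
[... 1258 characters left out ...]
569, -83, 69  560, -88, 68  530, -43,119  522, -50,117  513, -53,117  547,-174,  1  538,-182, -1  529,-189, -3  520,-198, -7
178  603,-135, -1  567, -81, 60  554, -77, 69  529, -42,110  518, -42,115  510, -46,115  501, -50,116  509,-103, 66  500,-107, 67  512,-178,  0
181  570, -61, 66  567, -82, 49  556, -81, 54  529, -44, 98  520, -46,100  509, -45,106  499, -47,108  509,-106, 53  499,-106, 57  487,-104, 64
184  569, -60, 56  566, -79, 41  557, -85, 40  550, -95, 34  518, -44, 93  510, -49, 92  498, -46, 99  507,-100, 48  498,-107, 46  482, -90, 68
187  567, -56, 49  565, -77, 32  557, -87, 27  538, -68, 52  539, -97, 25  529,-101, 26  518,-103, 29  508,-105, 32  497,-107, 35  481, -91, 56
```

View pics/k3.png

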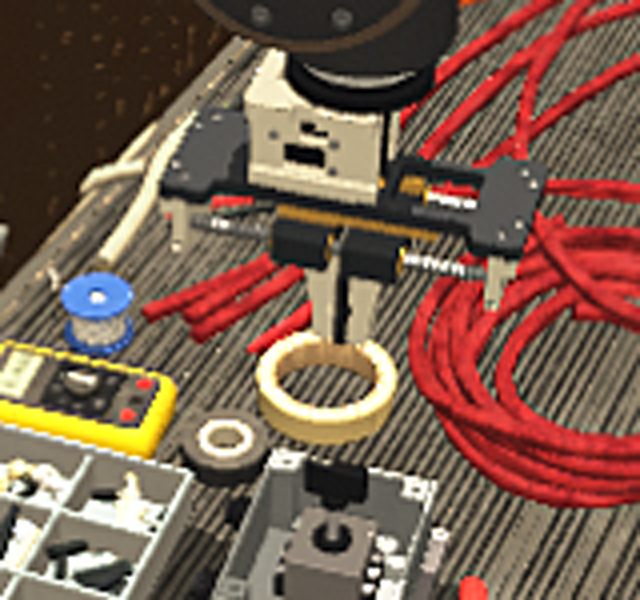

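The picture shows the shut fingertips at about pixel (316,146). The reported TCP projects to (314.6,154.2), so the real tips are about 34 mm higher than reported. I'll measure that offset precisely from the depth silhouette of the fingers.

```bash
python3 - <<'E'
from h import *
s=np.load("scene2.npz");c=r.get_calibration("scene");P=cloud(c,s['d'])*1000
m=(P[...,2]>195)&(P[...,2]<265)&(abs(P[...,0]-516)<40)&(abs(P[...,1]+45)<25)
# cast every silhouette pixel on the front plane of the fingers (points there have y~-39.5)
y0=np.median(P[m][:,1]);print('front y',y0)
V=c['view'];o=-V[:3,:3].T@V[:3,3]
for v in range(126,150):
    u=np.where(m[v])[0]
    if len(u):
        w=rays(c,np.c_[u,np.full(len(u),v)])@V[:3,:3]; X=o*1000+w*((y0-o[1]*1000)/w[:,1:2]); print(v,u[[0,-1]],X[0].round(1),X[-1].round(1),X.mean(0).round(1))
print('cam',o)
E
```

```text
front y -39.27541256254564
128 [306 306] [536.6 -39.3 262. ] [536.6 -39.3 262. ] [536.6 -39.3 262. ]
129 [307 314] [534.1 -39.3 260.1] [517.6 -39.3 265.8] [528.  -39.3 262.2]
130 [307 318] [534.  -39.3 257.4] [508.1 -39.3 266.3] [522.  -39.3 261.5]
131 [307 325] [533.9 -39.3 254.7] [491.9 -39.3 269.2] [517.6 -39.3 260.3]
132 [307 324] [533.8 -39.3 252. ] [494.  -39.3 265.7] [513.7 -39.3 258.9]
133 [307 324] [533.7 -39.3 249.2] [493.8 -39.3 263.1] [513.6 -39.3 256.2]
134 [307 324] [533.6 -39.3 246.5] [493.6 -39.3 260.4] [513.4 -39.3 253.5]
135 [308 323] [531.  -39.3 244.6] [495.7 -39.3 257. ] [513.3 -39.3 250.8]
136 [308 323] [530.9 -39.3 241.8] [495.5 -39.3 254.3] [513.1 -39.3 248.1]
137 [308 323] [530.8 -39.3 239. ] [495.3 -39.3 251.6] [513.  -39.3 245.3]
138 [308 323] [530.7 -39.3 236.2] [495.2 -39.3 248.9] [512.8 -39.3 242.6]
139 [308 323] [530.6 -39.3 233.4] [495.  -39.3 246.1] [512.7 -39.3 239.8]
140 [308 323] [530.4 -39.3 230.6] [494.8 -39.3 243.4] [512.5 -39.3 237.1]
141 [308 322] [530.3 -39.3 227.8] [496.9 -39.3 239.8] [513.5 -39.3 233.9]
142 [308 322] [530.2 -39.3 225. ] [496.7 -39.3 237.1] [513.4 -39.3 231.1]
143 [308 322] [530.1 -39.3 222.1] [496.6 -39.3 234.3] [513.2 -39.3 228.3]
144 [310 321] [525.1 -39.3 221.1] [498.7 -39.3 230.7] [511.8 -39.3 225.9]
145 [313 321] [517.7 -39.3 220.9] [498.5 -39.3 227.9] [508.1 -39.3 224.4]
146 [320 320] [500.7 -39.3 224.2] [500.7 -39.3 224.2] [500.7 -39.3 224.2]
cam [0.22308601 0.70491995 0.88127344]
```

The true fingertips sit about 34 mm above the reported TCP, with x and y consistent. The body's lower edge measured against the reported TCP shows the same offset. For the knob I need tips at z≈96, which is a reported z of 62.

Request:
carry_out(deltas=[[1,[0,0,0],[0,0,0.14]],[1,[0,0,0],[0,0,0.28]],[1,[0,0,0],[0,0,0.42]],[1,[0,0,0],[0,0,0.57]],[1,[0,0,0],[0,0,0.72]],[1,[0,0,0],[0,0,0.87]],[1,[0,0,0],[0,0,1.02]],[1,[0,0,10],[0,0,1.17]],[1,[0,0,25],[0,0,1.32]],[1,[0,0,40],[0,0,1.45]],[1,[0,0,50],[0,0,1.571]],[1,[0,0,60],[0,0,1.571]]])

```text
time_s: 6.05
tcp_pos: [0.516, -0.0491, 0.1261]
eef_rot: [-180.0, -0.0, -171.6]
contact_force: [0.2, -0.1, 0.9]
gripper_width: 0.0863
gripper_force: 0.0
```

```bash
python3 d.py 516 -49.1 62 -171.4
```

```text
t 6.05 pos [515.981 -49.063 126.114] rot [-180.      -0.009 -171.645] w 0.08629205600034814 F [ 0.214 -0.077  0.95 ]
shift [-0.024 -0.039 64.114] turn [-0.    -0.    -0.004]
```

Request:
carry_out(deltas=[[1,[0,0,20],[0,0,0]],[1,[0,0,40],[0,0,0]],[0.7,[0,0,54],[0,0,0]],[0.4,[0,0,63],[0,0,0]],[0.2,[0,0,63],[0,0,0]],[0.0,[0,0,63],[0,0,0]],[0.0,[0,0,63],[0,0,0]],[0.0,[0,0,63],[0,0,0]],[0.0,[0,0,63],[0,0,0]],[0.0,[0,0,63],[0,0,0]],[0.0,[0,0,63],[0,0,0]],[0.0,[0,0,63],[0,0,0]]], squeeze=10)

```text
time_s: 7.25
tcp_pos: [0.5161, -0.049, 0.0637]
eef_rot: [180.0, 0.0, -171.4]
contact_force: [0.0, -0.4, 0.1]
gripper_width: 0.013
gripper_force: 0.0
```

```bash
python3 d.py 516 -49.1 62 -171.4; python3 -c "
from plant import r;s=r.get_state();print(s['gripper_force'],s['moment'])"
```

```text
t 7.25 pos [516.092 -49.01   63.704] rot [ 179.998    0.005 -171.417] w 0.013026552135859619 F [ 0.042 -0.448  0.092]
shift [ 0.104 -0.075  1.704] turn [ 0.  0. -0.]
0.0 [-0.06952373 -0.0005468   0.04713175]
```

Request:
carry_out(deltas=[[0,[0,0,0],[0,0,0]],[0,[0,0,0],[0,0,0]],[0,[0,0,0],[0,0,0]]], squeeze=10)

```text
time_s: 7.55
tcp_pos: [0.5162, -0.05, 0.0637]
eef_rot: [-179.9, -0.0, -171.4]
contact_force: [1.1, -5.7, -0.9]
gripper_width: 0.0096
gripper_force: 10.0
```

Request:
carry_out(deltas=[[0,[0,0,0],[0,0,0]],[0,[0,0,0],[0,0,0]],[0,[0,0,0],[0,0,0]]], squeeze=50)

```text
time_s: 7.85
tcp_pos: [0.5162, -0.05, 0.0637]
eef_rot: [-179.9, -0.0, -171.4]
contact_force: [1.7, -6.2, -2.1]
gripper_width: 0.0098
gripper_force: 50.0
```

Gripped at 9.8 mm wide, and the knob axis reads y≈-50. I'll turn it anticlockwise, which is negative about tool z.

Request:
carry_out(deltas=[[0,[0,-1,0],[0,0,-0.08]],[0,[0,-1,0],[0,0,-0.2]],[0,[0,-1,0],[0,0,-0.34]],[0,[0,-1,0],[0,0,-0.48]],[0,[0,-1,0],[0,0,-0.62]],[0,[0,-1,0],[0,0,-0.76]],[0,[0,-1,0],[0,0,-0.9]],[0,[0,-1,0],[0,0,-1.04]],[0,[0,-1,0],[0,0,-1.18]],[0,[0,-1,0],[0,0,-1.32]],[0,[0,-1,0],[0,0,-1.45]],[0,[0,-1,0],[0,0,-1.571]]])

```text
time_s: 9.05
tcp_pos: [0.5151, -0.0496, 0.0637]
eef_rot: [179.9, 0.0, -81.1]
contact_force: [-4.0, 2.8, 5.4]
gripper_width: 0.0095
gripper_force: 50.1
```

Request:
carry_out(deltas=[[0,[0,0,0],[0,0,0]],[0,[0,0,0],[0,0,0]],[0,[0,0,0],[0,0,0]]])

```text
time_s: 9.35
tcp_pos: [0.5152, -0.0496, 0.0637]
eef_rot: [179.9, 0.0, -81.4]
contact_force: [-3.9, 2.8, 5.9]
gripper_width: 0.0097
gripper_force: 50.1
```

```bash
python3 d.py 516 -50 150 -81.4; python3 -c "
from plant import r;s=r.get_state();print(s['gripper_force'],s['moment'])"
```

```text
t 9.35 pos [515.181 -49.574  63.738] rot [179.909   0.043 -81.401] w 0.009682575901219096 F [-3.869  2.823  5.89 ]
shift [  0.479  -0.61  -86.264] turn [ 0.002  0.001 -0.   ]
50.10864794254303 [2.00656087 2.17585236 0.10188337]
```

The knob is home: held yaw is -81.4°, a full 90° of turn. I'll release and rise.

Request:
carry_out(deltas=[[0.15,[0,0,0],[0,0,0]],[0.3,[0,0,0],[0,0,0]],[0.4,[0,0,0],[0,0,0]],[0.6,[0,0,-10],[0,0,0]],[1,[0,0,-30],[0,0,0]],[1,[0,0,-55],[0,0,0]],[1,[0,0,-75],[0,0,0]],[1,[0,0,-80],[0,0,0]]])

```text
time_s: 10.15
tcp_pos: [0.5179, -0.0499, 0.1468]
eef_rot: [-179.7, -0.0, -81.4]
contact_force: [0.7, 1.3, 0.5]
gripper_width: 0.0635
gripper_force: 0.0
```

```bash
python3 d.py 533.3 228.3 60 -72.3
```

```text
t 10.15 pos [517.863 -49.941 146.778] rot [-179.741   -0.01   -81.385] w 0.06351865341693574 F [0.748 1.255 0.522]
shift [-272.805  -56.547   86.985] turn [-0.005 -0.001 -0.159]
```

Request:
carry_out(deltas=[[1,[-12,-2,0],[0,0,0]],[1,[-40,-8,0],[0,0,-0.03]],[1,[-75,-15,0],[0,0,-0.06]],[1,[-115,-23,0],[0,0,-0.09]],[1,[-155,-32,0],[0,0,-0.12]],[1,[-195,-40,10],[0,0,-0.15]],[1,[-230,-48,30],[0,0,-0.159]],[1,[-258,-54,50],[0,0,-0.159]],[1,[-270,-56,70],[0,0,-0.159]],[1,[-273,-56.5,82],[0,0,-0.159]],[1,[-273,-56.5,86],[0,0,-0.159]],[1,[-273,-56.5,86],[0,0,-0.159]]])

```text
time_s: 11.35
tcp_pos: [0.5308, 0.2275, 0.0571]
eef_rot: [179.9, -0.0, -72.3]
contact_force: [-0.2, -0.4, 0.6]
gripper_width: 0.0873
gripper_force: 0.0
```

```bash
python3 d.py 533.3 228.3 -25 -72.3;  python3 - <<'E'
from h import *
p,d=r.capture("scene"); cv2.imwrite("pics/g1.png",cv2.resize(p[150:330,180:340,::-1],(533,600),interpolation=cv2.INTER_CUBIC))
p,d=r.capture("top"); c=r.get_calibration("top");P=cloud(c,d); z=P[...,2]
m=np.zeros(z.shape,bool); m[170:270,285:400]=1; m&=(z>.1)&(z<.13); q=P[m]
print('knob',m.sum(),cv2.minAreaRect((q[:,:2]*1000).astype(np.float32)))
E
```

```text
t 11.35 pos [530.775 227.514  57.082] rot [179.911  -0.042 -72.313] w 0.08732307813993184 F [-0.162 -0.449  0.567]
shift [-0.042 -2.773 82.078] turn [ 0.002 -0.001 -0.   ]
knob 137 ((515.8856811523438, -48.74945831298828), (9.969715118408203, 39.5770263671875), 9.445479393005371)
```

View pics/g1.png

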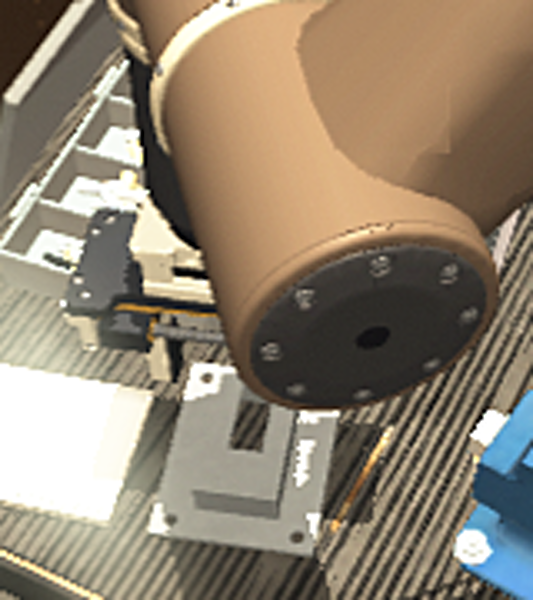

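In the g1 view the gripper stands over the cover, with its left finger beside the hood at crop (165,365). The top cloud confirms the knob in OFF, with the bar along y. Before descending I'll check clearance round the gripper's body.

```bash
python3 - <<'E'
from h import *
c=r.get_calibration("top"); P=cloud(c,np.load("top0.npz")['d'])*1000
for a,b in [(380,400),(400,420),(420,440),(440,470),(470,600),(600,620),(620,650),(650,680)]:
    m=(P[...,0]>a)&(P[...,0]<b)&(P[...,1]>120)&(P[...,1]<320)&(P[...,2]<400)
    print(a,np.percentile(P[m][:,2],[50,99,99.8]).round())
E
```

```text
380 [ 0. 79. 79.]
400 [0. 6. 7.]
420 [0. 5. 7.]
440 [-0.  7.  8.]
470 [ 4. 32. 34.]
600 [ 6. 43. 44.]
620 [11. 41. 44.]
650 [11. 41. 43.]
```

Request:
carry_out(deltas=[[1,[0,-3,15],[0,0,0]],[1,[0,-3,35],[0,0,0]],[1,[0,-3,50],[0,0,0]],[1,[0,-3,50],[0,0,0]]])

```text
time_s: 11.85
tcp_pos: [0.5335, 0.228, 0.0069]
eef_rot: [179.9, -0.0, -72.4]
contact_force: [-0.4, 0.0, -0.6]
gripper_width: 0.0876
gripper_force: 0.0
```

```bash
python3 d.py 533.3 228.3 -25 -72.3
```

```text
t 11.85 pos [533.511 228.022   6.886] rot [179.898  -0.028 -72.374] w 0.08757495128054445 F [-0.42   0.006 -0.625]
shift [-0.344  0.06  31.886] turn [ 0.002 -0.    -0.001]
```

Request:
carry_out(deltas=[[1,[0,0,10],[0,0,0]],[1,[0,0,20],[0,0,0]],[1,[0,0,28],[0,0,0]],[1,[0,0,31],[0,0,0]],[1,[0,0,32],[0,0,0]],[1,[0,0,32],[0,0,0]]])

```text
time_s: 12.45
tcp_pos: [0.5342, 0.2293, -0.0244]
eef_rot: [180.0, -0.0, -72.3]
contact_force: [0.4, -0.2, -0.4]
gripper_width: 0.0875
gripper_force: 0.0
```

```bash
python3 d.py 533.3 228.3 -27 -72.3; python3 - <<'E'
from h import *
p,d=r.capture("scene"); cv2.imwrite("pics/g2.png",cv2.resize(p[190:330,190:340,::-1],(642,600),interpolation=cv2.INTER_CUBIC))
E
```

```text
t 12.45 pos [534.229 229.324 -24.351] rot [180.     -0.004 -72.289] w 0.08751809753398017 F [ 0.42  -0.218 -0.408]
shift [0.693 1.197 2.649] turn [ 0. -0.  0.]
```

View pics/g2.png

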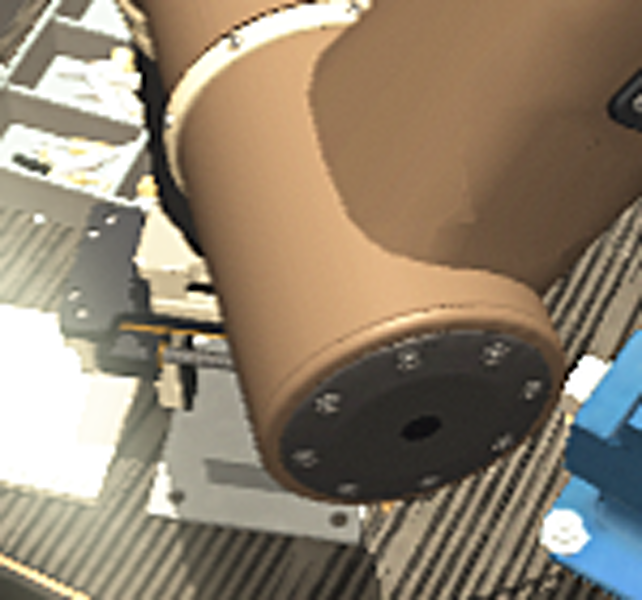

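The fingers straddle the hood, with the left finger at crop (178,385) over the flange, and there's no contact yet. I'll feel for the flange.

Request:
carry_out(deltas=[[1,[0.5,1,1.5],[0,0,0]],[1,[0.5,1,3],[0,0,0]],[1,[0.5,1,3],[0,0,0]]])

```text
time_s: 12.8
tcp_pos: [0.5332, 0.2284, -0.0274]
eef_rot: [180.0, 0.0, -72.3]
contact_force: [-0.5, -0.7, 0.4]
gripper_width: 0.0877
gripper_force: 0.0
```

Request:
carry_out(deltas=[[1,[0,0,1],[0,0,0]],[1,[0,0,2],[0,0,0]],[1,[0,0,2],[0,0,0]]])

```text
time_s: 13.1
tcp_pos: [0.5335, 0.2286, -0.029]
eef_rot: [-180.0, 0.0, -72.3]
contact_force: [-0.9, -0.9, 3.8]
gripper_width: 0.0874
gripper_force: 1.9
```

Touched the flange at reported z ≈ -29, so the z offset is 33 mm. I'll back off 1 mm and close on the hood.

Request:
carry_out(deltas=[[1,[0,0,-1.2],[0,0,0]],[0.6,[0,0,-1.2],[0,0,0]],[0.55,[0,0,-1.2],[0,0,0]],[0.5,[0,0,-1.2],[0,0,0]],[0.5,[0,0,-1.2],[0,0,0]],[0.5,[0,0,-1.2],[0,0,0]],[0.5,[0,0,-1.2],[0,0,0]],[0.5,[0,0,-1.2],[0,0,0]]], squeeze=15)

```text
time_s: 13.9
tcp_pos: [0.5333, 0.2285, -0.0282]
eef_rot: [180.0, 0.0, -72.3]
contact_force: [-0.6, 0.2, -0.9]
gripper_width: 0.0558
gripper_force: 15.0
```

Request:
carry_out(deltas=[[0.3,[0,0,0],[0,0,0]],[0.3,[0,0,0],[0,0,0]],[0.3,[0,0,0],[0,0,0]],[0.3,[0,0,0],[0,0,0]]], squeeze=45)

```text
time_s: 14.3
tcp_pos: [0.5333, 0.2285, -0.0282]
eef_rot: [180.0, -0.0, -72.3]
contact_force: [0.9, 0.3, -1.8]
gripper_width: 0.0556
gripper_force: 45.0
```

```bash
python3 d.py 533.3 228.3 130 -72.3
```

```text
t 14.3 pos [533.303 228.454 -28.2  ] rot [179.994  -0.002 -72.295] w 0.05558848088290409 F [ 0.874  0.251 -1.773]
shift [   0.152    0.066 -158.2  ] turn [ 0. -0.  0.]
```

Request:
carry_out(deltas=[[0.3,[0,0,-3],[0,0,0]],[0.3,[0,0,-8],[0,0,0]],[0.3,[0,0,-18],[0,0,0]],[0.3,[0,0,-35],[0,0,0]],[0.3,[0,0,-55],[0,0,0]],[0.3,[0,0,-78],[0,0,0]],[0.3,[0,0,-100],[0,0,0]],[0.3,[0,0,-120],[0,0,0]],[0.3,[0,0,-135],[0,0,0]],[0.3,[0,0,-142],[0,0,0]],[0.3,[0,0,-144],[0,0,0]],[0.3,[0,0,-144],[0,0,0]]])

```text
time_s: 15.5
tcp_pos: [0.5331, 0.2284, 0.1158]
eef_rot: [180.0, 0.0, -72.3]
contact_force: [0.4, -0.3, -3.2]
gripper_width: 0.0558
gripper_force: 45.0
```

```bash
python3 d.py 513.1 -36.2 115 -81.4; python3 - <<'E'
from h import *
for n in("top","scene"):
    p,d=r.capture(n); np.savez(n+"3.npz",p=p,d=d)
c=r.get_calibration("top");s=np.load("top3.npz");P=cloud(c,s['d'])*1000
t=r.get_state()['tcp_pos']*1000; print(t)
m=(abs(P[...,2]-147)<9)&(abs(P[...,0]-t[0])<110)&(abs(P[...,1]-t[1])<110)
print(m.sum(),np.median(P[m][:,2]),cv2.minAreaRect(P[m][:,:2].astype(np.float32)))
a=s['p'].copy(); a[m]=[255,0,0]
c2=r.get_calibration("scene");s2=np.load("scene3.npz");P2=cloud(c2,s2['d'])*1000
m2=(abs(P2[...,2]-147)<9)&(abs(P2[...,0]-t[0])<110)&(abs(P2[...,1]-t[1])<110)
print(m2.sum(),np.median(P2[m2][:,2]),cv2.minAreaRect(P2[m2][:,:2].astype(np.float32)))
b=s2['p'].copy(); b[cv2.morphologyEx(m2.astype(np.uint8),cv2.MORPH_GRADIENT,np.ones((2,2)))>0]=[255,0,0]
u,v=proj(c,t/1000)[0].astype(int);u2,v2=proj(c2,t/1000)[0].astype(int);print(u,v,u2,v2)
cut=lambda i,u,v:cv2.resize(i[v-70:v+70,u-70:u+70,::-1],(400,400),interpolation=cv2.INTER_CUBIC)
cv2.imwrite("pics/h1.png",np.hstack([cut(a,u,v),cut(b,u2,v2)]))
E
```

```text
t 15.5 pos [533.066 228.376 115.752] rot [179.988   0.008 -72.303] w 0.05580188016321304 F [ 0.352 -0.275 -3.2  ]
shift [245.985  99.45    0.737] turn [0.    0.    0.159]
[532.78809811 228.11990031 114.98652817]
1253 149.35530008223375 ((533.925048828125, 229.17837524414062), (110.0416030883789, 140.1611785888672), 17.580841064453125)
1174 147.2742401942876 ((529.8425903320312, 238.2333221435547), (110.2275619506836, 124.21556091308594), 17.695762634277344)
200 208 252 256
```

The camera sees the flange centre at a +0.85 mm offset in x and y from the TCP, the same offset seen at the knob. So the cover centre coincides with the TCP. The target is (513.15, -36.2), yaw -81.3°, with final reported z ≈ 50.

Request:
carry_out(deltas=[[0.3,[7,3,0],[0,0,0.01]],[0.3,[24,10,0],[0,0,0.03]],[0.3,[48,19,0],[0,0,0.05]],[0.3,[77,31,0],[0,0,0.07]],[0.3,[107,43,0],[0,0,0.09]],[0.3,[137,55,0],[0,0,0.11]],[0.3,[167,67,0],[0,0,0.13]],[0.3,[196,79,0],[0,0,0.145]],[0.3,[220,89,0],[0,0,0.158]],[0.3,[236,95.5,0],[0,0,0.158]],[0.3,[244,98.7,0],[0,0,0.158]],[0.3,[246,99.5,0],[0,0,0.158]]])

```text
time_s: 16.8
tcp_pos: [0.5127, -0.0375, 0.1157]
eef_rot: [180.0, -0.0, -81.5]
contact_force: [0.1, 0.4, -2.6]
gripper_width: 0.0555
gripper_force: 45.0
```

Request:
carry_out(deltas=[[0.3,[0,0,0],[0,0,0]],[0.3,[0,0,0],[0,0,0]],[0.3,[0,0,0],[0,0,0]]])

```text
time_s: 17.1
tcp_pos: [0.5135, -0.0355, 0.1158]
eef_rot: [-180.0, 0.0, -81.3]
contact_force: [-0.1, -0.2, -1.6]
gripper_width: 0.0556
gripper_force: 45.0
```

```bash
cat > cov.py <<'E'
from h import *
import sys
zt=float(sys.argv[1]);c=r.get_calibration("top");p,d=r.capture("top");P=cloud(c,d)*1000
t=r.get_state()['tcp_pos']*1000
m=(abs(P[...,2]-zt)<8)&(abs(P[...,0]-t[0])<110)&(abs(P[...,1]-t[1])<110)
n,l,st,_=cv2.connectedComponentsWithStats(m.astype(np.uint8)); m=np.isin(l,[i for i in range(1,n) if st[i,4]>40])
q=P[m];b=cv2.minAreaRect(q[:,:2].astype(np.float32)); print(m.sum(),np.median(q[:,2]),b)
A=np.c_[q[:,:2]-b[0],np.ones(len(q))];print('tilt x,y,z0',np.linalg.lstsq(A,q[:,2],rcond=None)[0].round(4))
E
python3 d.py 513.15 -36.2 50 -81.3; python3 cov.py 148
```

```text
t 17.1 pos [513.479 -35.471 115.817] rot [-180.       0.003  -81.301] w 0.05564026279607034 F [-0.069 -0.198 -1.631]
shift [ 0.674  0.436 65.817] turn [-0.  0. -0.]
0 nan ((0.0, 0.0), (0.0, 0.0), 0.0)
tilt x,y,z0 [0. 0. 0.]
  return _methods._mean(a, axis=axis, dtype=dtype,
  ret = ret.dtype.type(ret / rcount)
```

Request:
carry_out(deltas=[[0.3,[0.6,0.4,8],[0,0,0]],[0.3,[0.6,0.4,20],[0,0,0]],[0.3,[0.6,0.4,32],[0,0,0]],[0.3,[0.6,0.4,40],[0,0,0]],[0.3,[0.6,0.4,42],[0,0,0]],[0.3,[0.6,0.4,42],[0,0,0]]])

```text
time_s: 17.75
tcp_pos: [0.5128, -0.0369, 0.0732]
eef_rot: [179.9, -0.0, -81.3]
contact_force: [0.2, -1.6, -2.3]
gripper_width: 0.0557
gripper_force: 45.0
```

```bash
python3 d.py 513.15 -36.2 50 -81.3; python3 - <<'E'
from h import *
t=r.get_state()['tcp_pos']*1000
out=[]
for n in("top","scene"):
    p,d=r.capture(n); c=r.get_calibration(n); P=cloud(c,d)*1000
    m=(abs(P[...,2]-(t[2]+32))<7)&(abs(P[...,0]-t[0])<100)&(abs(P[...,1]-t[1])<100); print(n,m.sum())
    if m.sum()>20:
        q=P[m]; print(np.median(q[:,2]),cv2.minAreaRect(q[:,:2].astype(np.float32)),q.min(0),q.max(0))
E
```

```text
t 17.75 pos [512.81  -36.896  73.248] rot [179.931  -0.015 -81.35 ] w 0.05571428011741908 F [ 0.227 -1.557 -2.288]
shift [-0.643 -0.469 23.248] turn [ 0.001 -0.    -0.001]
top 30
106.28307725939209 ((471.27166748046875, -104.0842514038086), (6.2175703048706055, 15.598793029785156), 17.74476432800293) [ 467.81358558 -111.87084542  103.42288185] [476.50361901 -96.09878787 110.8348386 ]
scene 812
105.97408902695953 ((513.735595703125, -35.07844543457031), (111.26705932617188, 142.75177001953125), 8.62842082977295) [ 448.98148633 -113.82249313   99.84506665] [569.45433411  41.52876469 112.18087497]
```

The scene camera sees the whole flange. I'll lower to the final height, then compare cover and box in that one camera.

Request:
carry_out(deltas=[[0.3,[-0.3,-0.2,4],[0,0,0]],[0.3,[-0.3,-0.2,9],[0,0,0]],[0.3,[-0.3,-0.2,14],[0,0,0]],[0.3,[-0.3,-0.2,18],[0,0,0]],[0.3,[-0.3,-0.2,21],[0,0,0]],[0.3,[-0.3,-0.2,23],[0,0,0]],[0.3,[-0.3,-0.2,23],[0,0,0]],[0.3,[-0.3,-0.2,23],[0,0,0]],[0.3,[-0.3,-0.2,23],[0,0,0]],[0.3,[-0.3,-0.2,23],[0,0,0]]])

```text
time_s: 18.85
tcp_pos: [0.5134, -0.0364, 0.051]
eef_rot: [-180.0, 0.0, -81.3]
contact_force: [0.1, -0.5, -3.3]
gripper_width: 0.0559
gripper_force: 45.0
```

```bash
cat > chk.py <<'E'
from h import *
c=r.get_calibration("scene")
def fit(D,z,n):
    R=[]
    for d in D:
        P=cloud(c,d)*1000
        m=(abs(P[...,2]-z)<6)&(abs(P[...,0]-514)<80)&(abs(P[...,1]+36)<95); m[:140]=0
        k,l,st,_=cv2.connectedComponentsWithStats(m.astype(np.uint8)); m=np.isin(l,[i for i in range(1,k) if st[i,4]>12]); q=P[m]
        b=cv2.minAreaRect(q[:,:2].astype(np.float32)); R.append([*b[0],*b[1],b[2]])
        t=q-[*b[0],0]; t=np.linalg.lstsq(np.c_[t[:,:2],np.ones(len(t))],t[:,2],rcond=None)[0]; R[-1]+=[*(t[:2]*100),np.median(q[:,2])]
    print(n,len(q),np.median(R,0).round(2))
fit([np.load("scene0.npz")['d']],68,'rim')
ims=[r.capture("scene") for _ in range(3)]
fit([i[1] for i in ims],83,'cover')
cv2.imwrite("pics/f1.png",cv2.resize(ims[0][0][130:250,250:380,::-1],(650,600),interpolation=cv2.INTER_CUBIC))
P=cloud(c,ims[0][1])*1000
E
python3 chk.py; python3 d.py 513.15 -36.2 50 -81.3
```

```text
rim 447 [ 5.1294e+02 -3.5560e+01  1.1027e+02  1.4452e+02  8.7400e+00  1.4000e-01
 -5.5000e-01  6.7090e+01]
cover 748 [ 5.1172e+02 -2.3980e+01  1.1045e+02  1.2123e+02  8.6600e+00  1.6000e-01
 -4.0000e-01  8.3150e+01]
t 19.0 pos [513.264 -36.41   50.955] rot [-179.989    0.003  -81.348] w 0.05552703795981395 F [-0.675  0.339 -2.971]
shift [-0.224  0.081  0.955] turn [-0.     0.    -0.001]
```

View pics/f1.png

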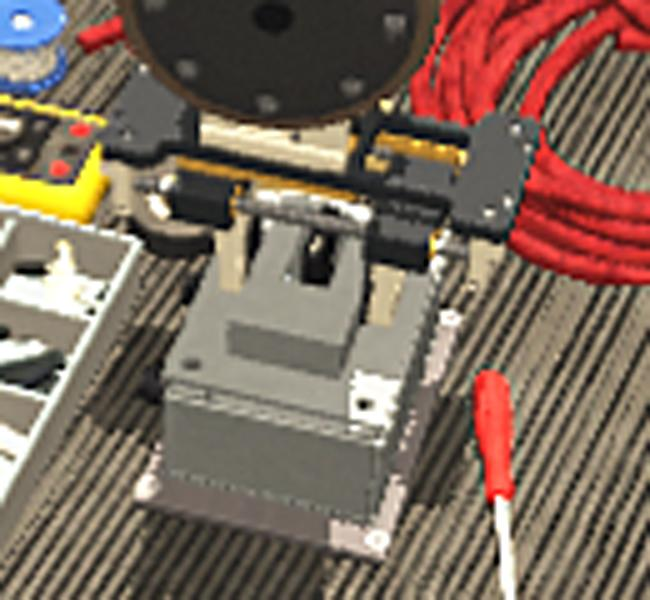

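The knob stands centrally in the slot at crop (318,255), with the flange parallel above the rim and a gap visible. The gap measures about 11–12 mm, so I'll lower 1.5 mm and settle.

Request:
carry_out(deltas=[[0.3,[-0.1,0.1,1],[0,0,0]],[0.3,[-0.1,0.1,1.5],[0,0,0]],[0.3,[-0.1,0.1,1.5],[0,0,0]],[0.3,[-0.1,0.1,1.5],[0,0,0]],[0.3,[-0.1,0.1,1.5],[0,0,0]],[0.3,[-0.1,0.1,1.5],[0,0,0]],[0.3,[-0.1,0.1,1.5],[0,0,0]],[0.3,[-0.1,0.1,1.5],[0,0,0]]])

```text
time_s: 19.8
tcp_pos: [0.5131, -0.0364, 0.0494]
eef_rot: [180.0, -0.0, -81.3]
contact_force: [-0.2, 0.0, -3.0]
gripper_width: 0.0557
gripper_force: 45.0
```

```bash
python3 d.py 513.1 -36.2 49.5 -81.3; python3 chk.py; python3 -c "
from plant import r
import time
print(r.get_state()['tcp_pos'],r.get_state()['moment'])"
```

```text
t 19.8 pos [513.092 -36.355  49.362] rot [179.999  -0.    -81.348] w 0.055704494549814534 F [-0.227  0.01  -2.98 ]
shift [-0.152 -0.032 -0.138] turn [ 0.    -0.    -0.001]
rim 447 [ 5.1294e+02 -3.5560e+01  1.1027e+02  1.4452e+02  8.7400e+00  1.4000e-01
 -5.5000e-01  6.7090e+01]
cover 755 [ 5.1162e+02 -2.3620e+01  1.1069e+02  1.1959e+02  8.6300e+00  6.0000e-02
 -1.4000e-01  8.1590e+01]
[ 0.51309242 -0.0363533   0.04935332] [-0.01364079  0.13884614 -0.04048734]
```

The cover is level, steady and aligned, about 10 mm above the rim, and only its weight shows on the wrist. Handing in.

```bash
python3 -c "
from plant import r
print(r.close_job())"
```

```text
the job is handed in; nothing more can be done
None
```

The knob is home in OFF, and I handed the job in at about 20 s with the cover still held level and aligned about 10 mm above the box, the knob up through its slot and no contact force showing; no verdict was returned.

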